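Index the covered specimen carousel and rack the green mount

TASK

The green specimen is under the carousel's clear cover, one station to the left or right of the open window. Pull up the spring index collar in the middle, turn the plate by one notch so that the green specimen stands in the window, and let the collar drop fully home. Then take the green specimen out through the window and stand it face up in any well of the rack's empty front row, leaving all other specimens in their places.

Things in the scene. Friction and masses are not known exactly. Their poses are not given: they have to be found in the camera images.
- carousel: Round specimen carousel, 185 mm in diameter, fixed on the desk. Origin on its turning axis at desk level, z up; its window faces along its own -x. A clear fixed cover (side wall, and a flat roof 44 to 47 mm above the desk, from 47 to 92 mm off the axis) closes all but the window, a gap reaching 48 degrees to either side of -x. A fixed spindle nut, 23 mm wide, tops the axis at 98 mm.
- window (a point): Seat place in the window, centre, on the turning plate's top: a specimen's underside stands here when it can be taken out. 64 mm from the axis, 20 mm above the desk, empty at the start. The gap in the roof is 71 mm wide to either side of it. Grasp here with the fingers along the rim (line of closing at right angles to the line to the axis): the collar is close on the inner side.
- collar_grip (a point): On the turning axis, height to grip the index collar: an upright knurled steel cylinder, 37 mm in diameter, from 42 to 78 mm above the desk when home; this point is at 68 mm then and rises with the collar. At its foot a flange, 85 mm wide, top at 38 mm. Keep fingertips above 49 mm, clear of the cover's roof. Its x, y axes turn with the plate.
- collar (a joint): Height of the index collar above home, 0 to 0.010 m. It is pulled up against a spring (5 N at home, 8.5 N at the top, plus 1.2 N weight). At 0 its teeth lock the plate in a notch, with 2 degrees of play either way; from 0.008 up the plate turns freely with the collar. Let go within 5 degrees of a notch it snaps home by itself; farther off it stays 7 mm up, between notches.
- plate (a joint): Angle of the turning plate (aluminium disc, top 20 mm above the desk) and of the collar, rad, positive anticlockwise from above, 0 at the start. Notches every 1.0472 rad (60 degrees). Its six seats, 60 degrees apart and 64 mm off the axis, are black rings 4 mm high, 33 mm inside and 40 mm outside diameter; one is at the window in every notch.
- green_mount: The green resin-mounted metal specimen, an upright disc 30 mm in diameter, 17 mm high, 25 g, the only green one. Origin at the centre of its underside, z up when it stands face up. At the start in the seat next to the window on the left or right, under the cover.
- black_mount_a: Black resin-mounted metal specimen, an upright disc 30 mm in diameter, 16 mm high, in the seat on the other side of the window. Origin at the centre of its underside, z up when it stands face up.
- black_mount_b: Black resin-mounted metal specimen, an upright disc 30 mm in diameter, 16 mm high, in a seat under the cover. Origin at the centre of its underside, z up when it stands face up.
- black_mount_c: Black resin-mounted metal specimen, an upright disc 30 mm in diameter, 14 mm high, in a seat under the cover. Origin at the centre of its underside, z up when it stands face up.
- rack: Wooden rack fixed on the desk, 95 x 190 x 17 mm with two rows of four round wells along its y (long) axis. Origin at the centre of its underside; its front row, toward -x (the robot), is empty. Close behind it stands a polisher, 0.13 m high in front and 0.20 m at its discs; behind the carousel a belt sander, up to 0.32 m.
- well1 (a point): Centre of the floor of front-row well 1 of 4, counted from the robot's right: empty, 34 mm wide, floor 5 mm above the desk and 12 mm below the rack's top; wells are 44 mm apart.
- well2 (a point): Centre of the floor of front-row well 2 of 4, counted from the robot's right: empty, 34 mm wide, floor 5 mm above the desk and 12 mm below the rack's top; wells are 44 mm apart.
- well3 (a point): Centre of the floor of front-row well 3 of 4, counted from the robot's right: empty, 34 mm wide, floor 5 mm above the desk and 12 mm below the rack's top; wells are 44 mm apart.
- well4 (a point): Centre of the floor of front-row well 4 of 4, counted from the robot's right: empty, 34 mm wide, floor 5 mm above the desk and 12 mm below the rack's top; wells are 44 mm apart.
- rack_mount_a: Red resin-mounted metal specimen, an upright disc 30 mm in diameter, 18 mm high, in the rack's back row behind well 1. Origin at the centre of its underside, z up when it stands face up.
- rack_mount_b: Black resin-mounted metal specimen, an upright disc 30 mm in diameter, 13 mm high, in the rack's back row. Origin at the centre of its underside, z up when it stands face up.
- rack_mount_c: Red resin-mounted metal specimen, an upright disc 30 mm in diameter, 18 mm high, in the rack's back row. Origin at the centre of its underside, z up when it stands face up.

How it is judged:
By the outcome, as a careful person would: the job done as asked, in the order asked, and still so for the second after the job is handed in, with the robot touching nothing.
It also fails if it takes over 69 s, if anything falls off the work surface, if the arm or the gripper's body presses on something with over 40 N, if the wrist force passes 120 N, or if a joint passes its speed limit or range.

ROBOT

A 6-joint arm with a two-finger parallel gripper is mounted at the origin on a cart in front of the work surface, level with it; the furniture and walls round the work are solid. World frame = base frame: x ahead of the robot, y to its left, z up, the work surface at z = 0. Lengths are in mm, angles in rad, forces in N, time in s.
With the tool pointing down it reaches from about 350 to 775 mm from the base axis. Payload 7.3 kg.
Tool frame: the origin (TCP) lies midway between the tips of the shut fingers; the grasp point (between the pads) lies bot.tcp_to_grasp behind it (bot.tcp_to_grasp is the distance from the TCP to the grasp point, in mm); z points along the fingers, y is the direction in which the jaws open and shut (so a half turn about z gives the same grasp; the last joint's range is limited). The gripper opens to 92 mm and grips with 3 to 60 N. Pads are 19 mm wide; open, the fingers measure 130 mm over their backs; the gripper's body (75 mm by 190 mm) begins 47 mm behind the grasp point.
Start: joints at [1.082, 0.342, 1.524, -0, 1.275, -0.146], TCP at [176.452, 494.479, 226.741] pointing down, gripper open.
Joint ranges: [-2.53, 2.53], [-0.77, 2.02], [0.04, 2.7], [-1, 4.14], [0.28, 2.66], [-3.11, 3.11]. Speed limits (rad/s): [2.57, 2.57, 3.14, 3.14, 3.14, 3.14].

INTERFACE

Orientations are given as [roll, pitch, yaw] about the fixed x, y, z axes, in that order (R = Rz(yaw) Ry(pitch) Rx(roll)).
In Python, from plant import bot gives the robot as it stands.
- The arm moves only by the shell command python3 -m inch 'ROWS'. ROWS is JSON, one flat list of numbers, 7 for each row, row after row: the shift along the world's x, y, z in cm, then the turn, a rotation vector about the world's x, y, z in degrees, then the gripper command: -1 is shut, 1 is fully open, values between are in proportion. In form: [tx, ty, tz, ax, ay, az, fingers, tx, ty, tz, ax, ay, az, fingers, ...]. A call has exactly 5 rows; each row is the pose to reach, as a shift and turn from the pose measured when the call began; what a row does not reach only later rows make up. A row lasts 1/10 s, in which the tool goes at most 50 mm and 8.59 degrees, less where a joint would pass 70% of its speed; a pose out of reach is approached as far as the arm can. A call with a gripper value outside its range is refused whole. The fingers move at their own pace and stop on an object; the grip force is fixed at half the most. Time passes only in rows, so rows that repeat a pose let the fingers close, or fill a call up. It gives the time, the measured TCP pose, the force and the opening at its end, in the units of the state.
- bot.get_obs(): the state, without advancing time (a new reading comes with each control period).
- bot.capture(name): name is "scene" or "top" or "wrist"; returns the picture (400x640x3 uint8, red, green, blue); there is no depth.
- bot.calibration(name): a dict with "fx", "fy", "cx", "cy" (pixels), "cam_to_world" (4x4, takes a point from camera to world coordinates). Camera axes: x right, y down, z forward; pixel columns grow to the right and rows downward; lengths in mm; the calibration is good to about 2 mm. A picture is of the moment at which its call begins: read the wrist's pose just before it. calibration takes no time and is no camera call; for the wrist camera it gives the pose at the moment of the call.
- bot.close_job(): hands the job in, once; it reports no verdict.
The state is a dict: "time": time; "joint_positions": joint angles; "dq": joint speeds; "tau": joint torques, N m; "tool_pos": TCP position; "tcp_rot": TCP orientation; "contact_force": force on the tool from outside, world axes, zero at the start; "moment": the same for the moment, N m; "grip_width": finger opening in mm.
Only numpy, scipy, OpenCV 4.12 (cv2) and the standard library are available. Lean on these libraries where they do the work, as an engineer would, in place of code of your own. Each camera call takes 0.05 s, during which the arm holds its last target.

## Working session

There is one attempt and no reset: what is moved stays moved. The work goes in short steps, Python scripts to look and compute and a shell command to move; the robot and the scene stay as the last step left them, time stands still between calls to the robot, and variables do not carry over. Pictures are saved under pics/ and viewed, and the job is handed in when it is done.

```bash
ls; mkdir -p pics; python3 - <<'E'
from plant import bot
import cv2
print(bot.get_obs(), bot.tcp_to_grasp)
for n in ("scene","top"):
    im=bot.capture(n); cv2.imwrite(f"pics/{n}0.png",im[:,:,::-1]); c=bot.calibration(n); print(n,c)
E
```

```text
pics
{'time': 0.0, 'joint_positions': array([ 1.08202305e+00,  3.42697076e-01,  1.52502171e+00,  1.17635884e-05,
        1.27535449e+00, -1.45984661e-01]), 'dq': array([ 0.00192706, -0.00048062,  0.00068467, -0.00091467,  0.0009045 ,
        0.00134884]), 'tau': array([-1.14004513e-03, -4.31237090e+01, -2.44225144e+01,  7.17837154e-02,
        5.57622034e-02, -8.90174761e-05]), 'tool_pos': array([176.24063343, 494.11456389, 226.05661759]), 'tcp_rot': array([-3.14012941e+00, -2.26510687e-04,  2.79880044e+00]), 'contact_force': array([-0.04769274, -0.22650908,  0.19448013]), 'moment': array([-0.00993709,  0.05543343, -0.01874158]), 'grip_width': 92.00162485308327} 18.8
scene {'fx': 486.6341551260485, 'fy': 486.6341551260485, 'cx': 323.1192714475347, 'cy': 200.39835115444015, 'cam_to_world': array([[ 4.63328137e-01, -5.64552639e-01,  6.83086638e-01,
        -2.91869848e+02],
       [-8.86172707e-01, -2.90815755e-01,  3.60727225e-01,
        -3.98550924e+02],
       [-4.99715109e-03, -7.72467808e-01, -6.35034262e-01,
         8.25431597e+02],
       [ 0.00000000e+00,  0.00000000e+00,  0.00000000e+00,
         1.00000000e+00]])}
top {'fx': 453.6930592531263, 'fy': 453.6930592531263, 'cx': 311.380075682667, 'cy': 196.32596526224293, 'cam_to_world': array([[ 9.79251767e-03, -9.88877374e-01,  1.48410397e-01,
         3.14699811e+02],
       [-9.99946769e-01, -1.01664645e-02, -1.76126707e-03,
         1.28079452e+01],
       [ 3.25048619e-03, -1.48385250e-01, -9.88924290e-01,
         1.14920258e+03],
       [ 0.00000000e+00,  0.00000000e+00,  0.00000000e+00,
         1.00000000e+00]])}
```

View pics/scene0.png

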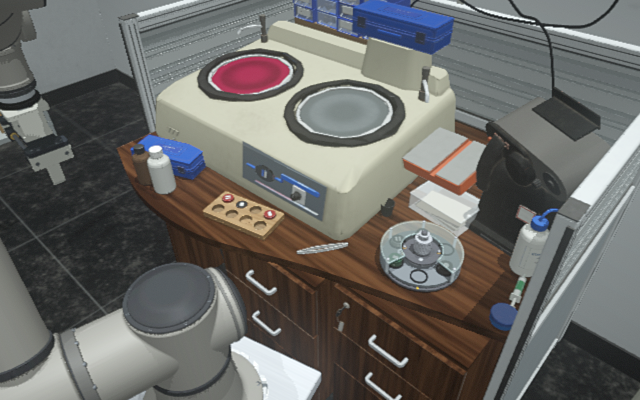

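View pics/top0.png

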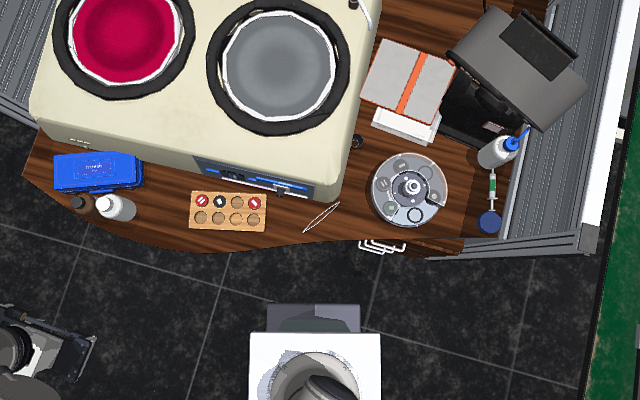

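The carousel is at about (411,187) in the top view and the rack at (228,210), with its front row at row ~218. I'll enlarge both.

```bash
python3 - <<'E'
import cv2
a=cv2.imread("pics/top0.png")
cv2.imwrite("pics/c1.png",cv2.resize(a[145:235,360:460],None,fx=6,fy=6,interpolation=cv2.INTER_CUBIC))
cv2.imwrite("pics/c2.png",cv2.resize(a[180:240,180:280],None,fx=6,fy=6,interpolation=cv2.INTER_CUBIC))
a=cv2.imread("pics/scene0.png")
cv2.imwrite("pics/c3.png",cv2.resize(a[210:300,370:475],None,fx=6,fy=6,interpolation=cv2.INTER_CUBIC))
E
```

```text
(no output)
```

View pics/c1.png

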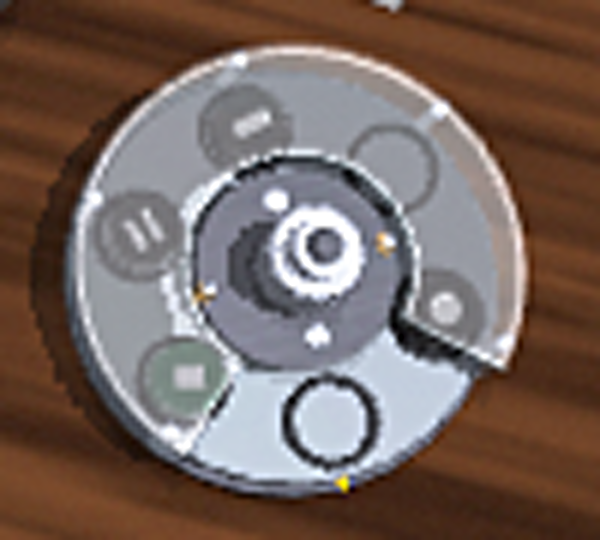

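View pics/c2.png

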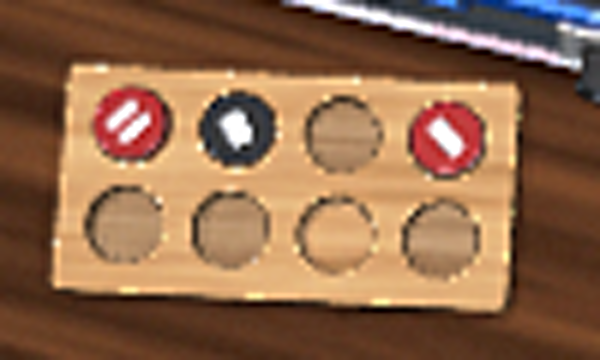

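View pics/c3.png

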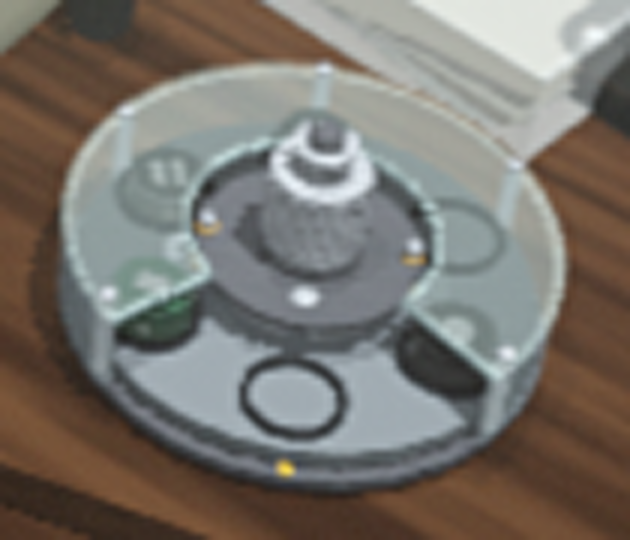

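```bash
cat > h.py <<'E'
import numpy as np
from scipy.optimize import least_squares
def back(c,uv,z):
    T=np.array(c["cam_to_world"]); d=T[:3,:3]@np.array([(uv[0]-c["cx"])/c["fx"],(uv[1]-c["cy"])/c["fy"],1]); o=T[:3,3]
    return o+d*(z-o[2])/d[2]
def proj(c,P):
    T=np.array(c["cam_to_world"]); p=(np.asarray(P)-T[:3,3])@T[:3,:3]
    return np.stack([p[...,0]/p[...,2]*c["fx"]+c["cx"],p[...,1]/p[...,2]*c["fy"]+c["cy"]],-1)
E
python3 - <<'E'
from plant import bot
from h import *
c=bot.calibration("top"); s=bot.calibration("scene")
cr=lambda u,v,ox,oy:((u+.5)/6-.5+ox,(v+.5)/6-.5+oy)
pts=[(330,420,24,0),(183,378,37,-60),(447,305,36,60),(393,167,24,120),(245,130,35,180),(140,235,35,240)]
W=np.array([back(c,cr(u,v,360,145),z)[:2] for u,v,z,_ in pts])
ps=[(293,397,24,0),(158,305,37,-60),(448,345,36,60),(458,235,24,120)]
S=np.array([back(s,cr(u,v,370,210),z)[:2] for u,v,z,_ in ps])
def model(p,a): t=np.radians(180+np.array(a))+p[2]; return np.c_[p[0]+64*np.cos(t),p[1]+64*np.sin(t)]
for w,pp in((W,pts),(S,ps)):
    r=least_squares(lambda p:(model(p,[q[3] for q in pp])-w).ravel(),[450,-200,-.2]); print(r.x,np.degrees(r.x[2])); print(r.fun.reshape(-1,2).round(1).tolist())
print("nut",back(c,cr(323,244,360,145),98),back(s,cr(327,132,370,210),98))
R=[back(c,cr(u,v,180,180),17) for u,v in[(75,65),(520,85),(508,310),(55,288)]]
print(np.round(R,1), np.mean(R,0))
for u,v in[(125,222),(230,230),(337,235),(441,238)]: print(back(c,cr(u,v,180,180),17).round(1))
for o in [(131,122,23),(237,128,18),(446,138,23)]: print(back(c,cr(o[0],o[1],180,180),o[2]).round(1))
E
```

```text
[ 5.01084989e+02 -2.30074301e+02  2.83041453e-01] 16.217080656823224
[[-0.5, -0.9], [-0.6, -1.9], [-1.3, 1.7], [-0.4, 1.9], [2.0, -0.3], [0.9, -0.6]]
[ 4.93994662e+02 -2.31746957e+02  2.92317331e-01] 16.748549346005593
[[-3.4, -2.4], [2.9, 3.3], [4.2, -2.2], [-3.6, 1.3]]
nut [ 501.28060365 -228.91749276   98.        ] [ 496.53424121 -230.65697894   98.        ]
[[496.6 312.3  17. ]
 [490.  124.8  17. ]
 [395.3 127.5  17. ]
 [402.6 316.   17. ]] [446.14014232 220.14282458  17.        ]
[430.5 288.2  17. ]
[427.5 244.3  17. ]
[425.9 199.6  17. ]
[425.1 156.2  17. ]
[471.8 286.2  23. ]
[470.4 242.9  18. ]
[466.4 154.5  23. ]
```

Green sits on the robot's left, so the plate has to turn +60°. The axis is about (500,-229.5) at yaw ~16°, and the rack's front row is at x≈427. Next I'll move past the rack and look with the wrist camera.

```bash
python3 -m inch '[3.5,-3.5,0.4,0,0,-4.8,1, 7,-7,0.8,0,0,-9.6,1, 10.5,-10.5,1.2,0,0,-14.4,1, 14,-14,1.6,0,0,-19.2,1, 17.5,-17.5,2,0,0,-24,1]'; python3 -m inch '[2,-4.5,0,0,0,0,1, 3.5,-9,0,0,0,0,1, 5,-13.5,0,0,0,0,1, 5,-13.5,0,0,0,0,1, 5,-13.5,0,0,0,0,1]'
python3 - <<'E'
from plant import bot
import cv2,numpy as np
print(bot.get_obs()['tool_pos'],bot.get_obs()['tcp_rot'])
c=bot.calibration("wrist");im=bot.capture("wrist"); cv2.imwrite("pics/w1.png",im[:,:,::-1]); np.save("w1.npy",c,allow_pickle=True);print(c)
E
```

```text
time: 0.6
tool_pos: [352.2, 317.5, 246.1]
tcp_rot: [-3.14, -0.0, 2.377]
contact_force: [-0.9, 1.1, 0.4]
grip_width: 91.7
time: 1.1
tool_pos: [402.3, 181.6, 245.9]
tcp_rot: [-3.14, -0.001, 2.374]
contact_force: [-0.2, -0.4, 0.3]
grip_width: 91.8
[402.30389622 181.59398352 245.88958291] [-3.13955017e+00 -9.88289267e-04  2.37356148e+00]
{'fx': 332.7989219283597, 'fy': 332.7989219283597, 'cx': 321.107455654771, 'cy': 201.83693110204763, 'cam_to_world': array([[ 6.94754383e-01,  6.94825963e-01,  1.85831183e-01,
         3.53095430e+02],
       [ 7.19241452e-01, -6.70138452e-01, -1.83319908e-01,
         2.30530417e+02],
       [-2.84281097e-03,  2.61019799e-01, -9.65329261e-01,
         4.04293468e+02],
       [ 0.00000000e+00,  0.00000000e+00,  0.00000000e+00,
         1.00000000e+00]])}
```

View pics/w1.png

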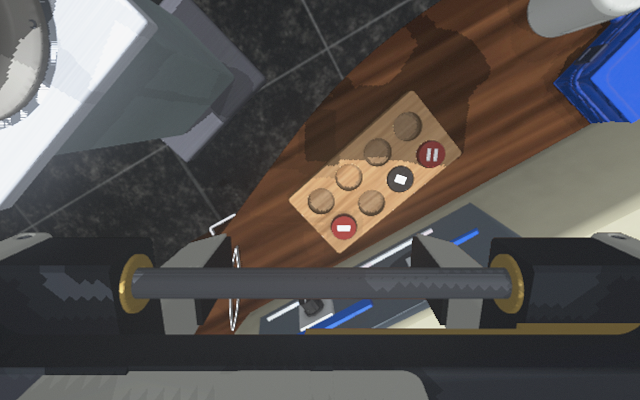

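```bash
python3 - <<'E'
from h import *
c=np.load("w1.npy",allow_pickle=True).item()
for p in [(321,201),(348,178),(377,152),(407,126)]: print(back(c,p,17).round(1))
for u,v,z in [(344,226,23),(400,179,18),(431,154,23)]: print(back(c,(u,v),z).round(1))
for p in [(289,200),(341,253),(462,153),(413,91)]: print(back(c,p,17).round(1))
E
python3 -m inch '[0.8,-4.8,0,0,0,0,0.3, 1.6,-9.6,0,0,0,0,0.3, 2.4,-14.4,0,0,0,0,0.3, 3.2,-19.2,0,0,0,0,0.3, 4,-24,0,0,0,0,0.3]'; python3 -m inch '[1.5,-4,0,0,0,0,0.3, 3,-8,0,0,0,0,0.3, 4.5,-12,0,0,0,0,0.3, 6,-16,0,0,0,0,0.3, 8,-19.5,0,0,0,0,0.3]'
python3 - <<'E'
from plant import bot
import cv2,numpy as np
print(bot.get_obs()['tool_pos'],bot.get_obs()['tcp_rot'])
c=bot.calibration("wrist");im=bot.capture("wrist"); cv2.imwrite("pics/w2.png",im[:,:,::-1]); np.save("w2.npy",c,allow_pickle=True)
E
```

```text
[426.8 157.6  17. ]
[428.7 200.2  17. ]
[429.6 245.1  17. ]
[431.2 289.1  17. ]
[467.5 157.   23. ]
[472.  243.6  18. ]
[472.9 287.7  23. ]
[399.2 130.7  17. ]
[493.  128.7  17. ]
[498.8 315.1  17. ]
[406.9 318.2  17. ]
time: 1.65
tool_pos: [442.3, -57.4, 246.0]
tcp_rot: [-3.14, -0.001, 2.379]
contact_force: [0.3, 0.1, -0.4]
grip_width: 60.6
time: 2.15
tool_pos: [523.4, -252.4, 245.7]
tcp_rot: [-3.14, -0.002, 2.381]
contact_force: [0.5, -0.0, 0.8]
grip_width: 59.8
[ 523.40060753 -252.43077993  245.7161207 ] [-3.14028055e+00 -1.57154022e-03  2.38132969e+00]
```

View pics/w2.png

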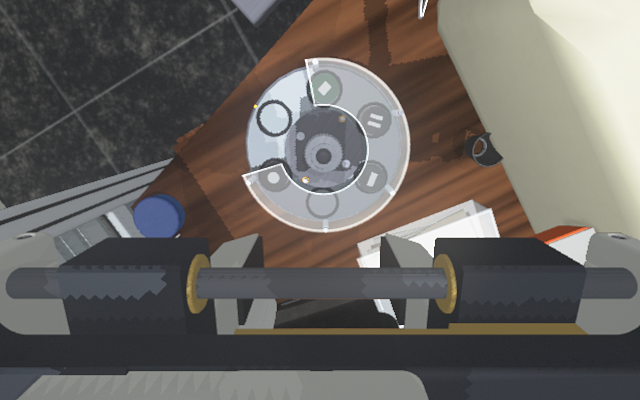

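```bash
python3 - <<'E'
import cv2
a=cv2.imread("pics/w2.png")
cv2.imwrite("pics/c4.png",cv2.resize(a[50:240,230:420],None,fx=3.1579,fy=3.1579,interpolation=cv2.INTER_CUBIC))
E
```

```text
(no output)
```

View pics/c4.png

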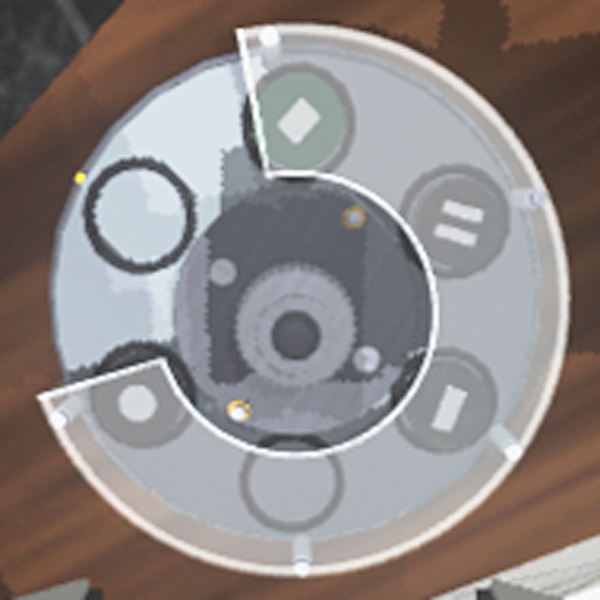

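```bash
python3 - <<'E'
from h import *
c=np.load("w2.npy",allow_pickle=True).item()
k=3.1579
cr=lambda u,v:((u+.5)/k-.5+230,(v+.5)/k-.5+50)
pts=[(139,215,24,0),(302,119,37,-60),(141,402,36,60),(291,482,24,120),(449,401,35,180),(459,218,35,240)]
W=np.array([back(c,cr(u,v),z)[:2] for u,v,z,_ in pts])
def model(p,a): t=np.radians(180+np.array(a))+p[2]; return np.c_[p[0]+64*np.cos(t),p[1]+64*np.sin(t)]
r=least_squares(lambda p:(model(p,[q[3] for q in pts])-W).ravel(),[450,-200,-.2]); print(r.x,np.degrees(r.x[2])); print(r.fun.reshape(-1,2).round(1).tolist())
print("nut",back(c,cr(297,336),98),"collar",back(c,cr(296,318),78))
# roof outer circle centre
import cv2
e=[(569,300),(300,575),(310,25),(500,105),(505,490)]
E=np.array([back(c,cr(*q),47)[:2] for q in e])
q=least_squares(lambda p:np.hypot(*(E-p[:2]).T)-p[2],[500,-230,92]);print(q.x,q.fun)
E
```

```text
[ 5.02971127e+02 -2.29395804e+02  2.74979191e-01] 15.755147091513301
[[-0.0, 0.1], [-1.1, -0.5], [-0.8, -0.2], [0.3, 1.0], [1.1, -0.4], [0.5, -0.0]]
nut [ 503.27023176 -229.67731424   98.        ] collar [ 500.956124   -227.76132873   78.        ]
[ 504.85314199 -229.10649814   92.35980115] [-1.92741477 -0.51130243 -0.19079398  1.09118772  1.53832346]
```

The wrist and top views agree: axis (502.5,-229.3), yaw 16°. Approaching the collar.

```bash
python3 -m inch '[-1,1.1,-2.5,0,0,0,0.3, -2.1,2.3,-5,0,0,0,0.3, -2.1,2.3,-8,0,0,0,0.3, -2.1,2.3,-10.5,0,0,0,0.3, -2.1,2.3,-12.5,0,0,0,0.3]'; python3 -m inch '[0,0,-2,0,0,0,0.3, 0,0,-4,0,0,0,0.3, 0,0,-5.5,0,0,0,0.3, 0,0,-6.5,0,0,0,0.3, 0,0,-6.8,0,0,0,0.3]'
python3 - <<'E'
from plant import bot
import cv2,numpy as np
print(bot.get_obs()['tool_pos'],bot.get_obs()['tcp_rot'])
c=bot.calibration("wrist");im=bot.capture("wrist"); cv2.imwrite("pics/w3.png",im[:,:,::-1]); np.save("w3.npy",c,allow_pickle=True)
E
```

```text
time: 2.7
tool_pos: [505.0, -231.8, 118.0]
tcp_rot: [-3.139, -0.0, 2.382]
contact_force: [0.2, -0.6, 0.9]
grip_width: 59.5
time: 3.2
tool_pos: [505.1, -230.1, 48.8]
tcp_rot: [-3.139, -0.002, 2.384]
contact_force: [0.1, 0.3, 0.2]
grip_width: 59.8
[ 505.06269673 -230.09333186   48.80444085] [-3.13888165e+00 -2.37194673e-03  2.38408738e+00]
```

View pics/w3.png

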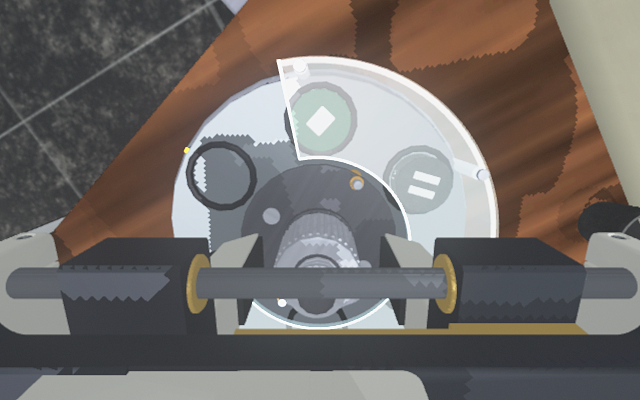

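```bash
python3 -m inch '[-0.25,0.1,0.25,0,0,0,0.3, -0.25,0.1,0.25,0,0,0,0.3, -0.25,0.1,0.25,0,0,0,0, -0.25,0.1,0.25,0,0,0,-0.4, -0.25,0.1,0.25,0,0,0,-1]'; python3 -m inch '[0,0,0,0,0,0,-1, 0,0,0,0,0,0,-1, 0,0,0,0,0,0,-1, 0,0,0,0,0,0,-1, 0,0,0,0,0,0,-1]'
```

```text
time: 3.75
tool_pos: [502.7, -229.7, 51.9]
tcp_rot: [-3.139, -0.001, 2.383]
contact_force: [-0.7, 0.7, 0.3]
grip_width: 40.1
time: 4.25
tool_pos: [502.5, -229.9, 51.9]
tcp_rot: [-3.139, -0.001, 2.383]
contact_force: [-3.6, -2.8, 1.1]
grip_width: 36.4
```

```bash
python3 -m inch '[0,0,0.2,0,0,0,-1, 0,0,0.4,0,0,0,-1, 0,0,0.65,0,0,0,-1, 0,0,0.95,0,0,0,-1, 0,0,0.95,0,0,0,-1]'
```

```text
time: 4.75
tool_pos: [502.4, -229.9, 61.5]
tcp_rot: [-3.139, -0.001, 2.383]
contact_force: [0.6, -3.5, -9.6]
grip_width: 36.6
```

```bash
python3 -m inch '[0,0,0,0,0,3,-1, 0,0,0,0,0,7,-1, 0,0,0,0,0,11,-1, 0,0,0,0,0,15,-1, 0,0,0,0,0,19,-1]'; python3 -m inch '[0,0,0,0,0,4,-1, 0,0,0,0,0,8,-1, 0,0,0,0,0,12,-1, 0,0,0,0,0,16,-1, 0,0,0,0,0,20,-1]'
python3 - <<'E'
from plant import bot
import cv2,numpy as np
im=bot.capture("wrist"); cv2.imwrite("pics/w4.png",im[:,:,::-1])
E
```

```text
time: 5.25
tool_pos: [502.4, -229.9, 61.2]
tcp_rot: [-3.139, -0.002, 2.718]
contact_force: [0.8, -3.8, -9.6]
grip_width: 36.3
time: 5.75
tool_pos: [502.4, -230.0, 61.0]
tcp_rot: [-3.139, -0.002, 3.07]
contact_force: [0.5, -3.4, -9.8]
grip_width: 36.2
```

View pics/w4.png

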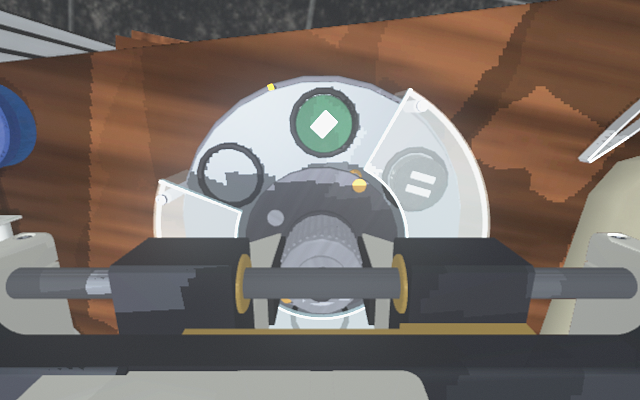

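```bash
python3 -m inch '[0,0,0.03,0,0,5,-1, 0,0,0.03,0,0,10,-1, 0,0,0.03,0,0,15,-1, 0,0,0.03,0,0,20.6,-1, 0,0,0.03,0,0,20.6,-1]'
python3 - <<'E'
from plant import bot
import cv2,numpy as np
print(bot.get_obs()['tool_pos'],bot.get_obs()['tcp_rot'])
c=bot.calibration("wrist");im=bot.capture("wrist"); cv2.imwrite("pics/w5.png",im[:,:,::-1]); np.save("w5.npy",c,allow_pickle=True)
from h import *
for r in (64,): 
  t=np.radians(196); print(proj(c,np.array([502.5+64*np.cos(t),-229.5+64*np.sin(t),37])))
E
```

```text
time: 6.3
tool_pos: [502.4, -230.0, 61.1]
tcp_rot: [-3.138, -0.002, -2.851]
contact_force: [-0.0, -4.5, -9.1]
grip_width: 36.6
[ 502.37259476 -229.98323849   61.12199957] [-3.13847753e+00 -1.87017441e-03 -2.85056206e+00]
[324.14391379 122.68765191]
```

View pics/w5.png

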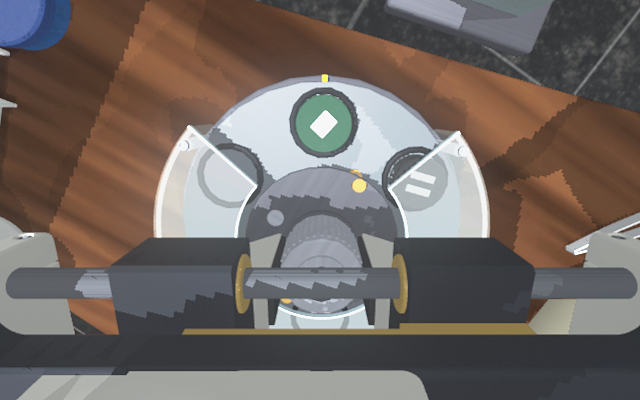

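Green is at (324,123), exactly where predicted and in line with the yellow mark. Lowering the collar home.

```bash
python3 -m inch '[0,0,-0.2,0,0,0,-1, 0,0,-0.4,0,0,0,-1, 0,0,-0.65,0,0,0,-1, 0,0,-0.9,0,0,0,-1, 0,0,-0.92,0,0,0,-1]'
```

```text
time: 6.85
tool_pos: [502.4, -230.0, 52.0]
tcp_rot: [-3.138, -0.002, -2.854]
contact_force: [-1.2, -3.4, -5.3]
grip_width: 36.2
```

```bash
python3 -m inch '[0,0,0,0,0,0,0.3, 0,0,0,0,0,0,0.3, 0,0,0,0,0,0,0.3, 0,0,0,0,0,0,0.3, 0,0,0,0,0,0,0.3]';  python3 -m inch '[0,0,2,0,0,0,0.3, 0,0,4,0,0,0,0.3, 0,0,7,0,0,0,0.3, 0,0,10,0,0,0,0.3, 0,0,10,0,0,0,0.3]'
python3 - <<'E'
from plant import bot
import cv2,numpy as np
print(bot.get_obs()['tool_pos'],bot.get_obs()['tcp_rot'])
c=bot.calibration("wrist");im=bot.capture("wrist"); cv2.imwrite("pics/w6.png",im[:,:,::-1]); np.save("w6.npy",c,allow_pickle=True)
a=bot.capture("scene");cv2.imwrite("pics/s6.png",cv2.resize(a[200:300,370:475,::-1],None,fx=6,fy=6,interpolation=2))
E
```

```text
time: 7.35
tool_pos: [502.5, -229.9, 52.2]
tcp_rot: [-3.138, -0.002, -2.854]
contact_force: [0.7, 0.4, 0.1]
grip_width: 59.5
time: 7.85
tool_pos: [504.6, -231.1, 156.5]
tcp_rot: [-3.132, 0.004, -2.853]
contact_force: [1.0, -0.2, -0.4]
grip_width: 59.5
[ 504.58836008 -231.1121203   156.463802  ] [-3.13215117  0.00389667 -2.85346066]
```

View pics/w6.png

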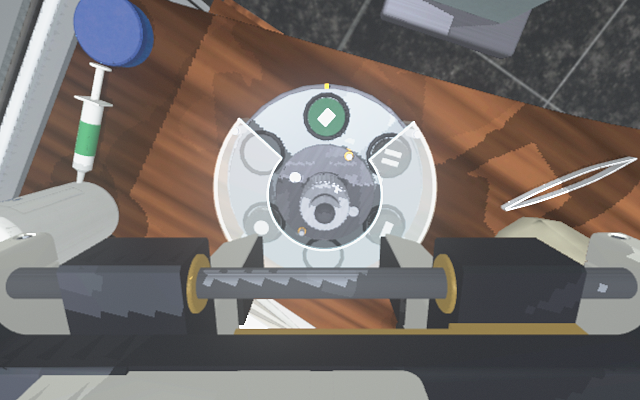

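View pics/s6.png

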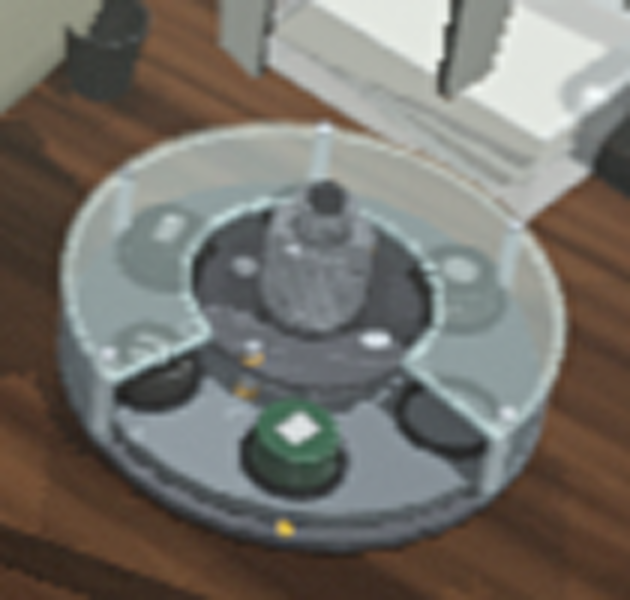

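```bash
python3 - <<'E'
from h import *
import cv2
c=np.load("w6.npy",allow_pickle=True).item(); a=cv2.imread("pics/w6.png")
h=cv2.cvtColor(a,cv2.COLOR_BGR2HSV); m=cv2.inRange(h,(50,80,30),(90,255,220)); m[:80]=0;m[160:]=0;m[:,:290]=0;m[:,360:]=0
p=cv2.findNonZero(m); (x,y),r=cv2.minEnclosingCircle(cv2.convexHull(p)); print(x,y,r,len(p))
g=back(c,(x,y),37); print(g, back(c,(326,117),37), r*2)
print(502.5+64*np.cos(np.radians(196)),-229.5+64*np.sin(np.radians(196)))
a=cv2.imread("pics/scene0.png")[200:300,370:475]; b=cv2.resize(cv2.imread("pics/s6.png"),(105,100),interpolation=cv2.INTER_AREA)
cv2.imwrite("pics/cmp.png",np.hstack([cv2.resize(q[15:75,20:85],None,fx=6,fy=6,interpolation=2) for q in(a,b)]))
E
```

```text
325.96490478515625 116.14035034179688 17.595556259155273 98
[ 441.15797395 -247.46490961   37.        ] [ 441.79426912 -247.24410436   37.        ] 35.19111251831055
440.9792514599476 -247.14079077228794
```

View pics/cmp.png

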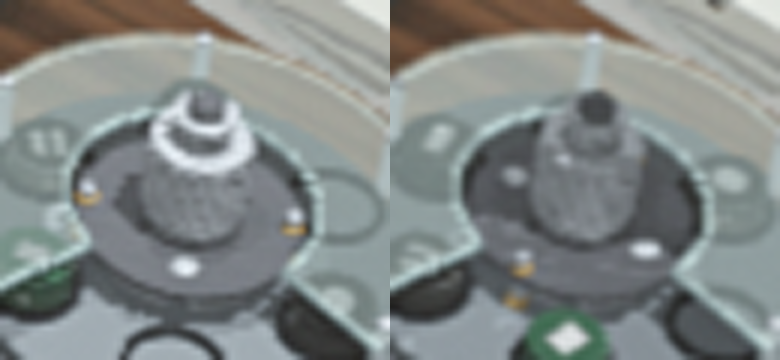

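The collar sits at the same height as at the start, so it is home. Green measures (441.2,-247.3), which agrees with the model's (441,-247.1). Moving over it and down.

```bash
python3 -m inch '[-2,-0.5,0,0,0,0,0.17, -4.5,-1.2,0,0,0,0,0.17, -6.3,-1.6,-1,0,0,0,0.17, -6.3,-1.6,-3,0,0,0,0.17, -6.3,-1.6,-5,0,0,0,0.17]';python3 -m inch '[0,0,0,0,0,0,0.17, 0,0,0,0,0,0,0.17, 0,0,0,0,0,0,0.17,0,0,0,0,0,0,0.17,0,0,0,0,0,0,0.17]'
```

```text
time: 8.45
tool_pos: [438.6, -245.7, 101.1]
tcp_rot: [-3.139, -0.001, -2.855]
contact_force: [-0.6, -0.1, 0.4]
grip_width: 53.8
time: 8.95
tool_pos: [438.9, -245.9, 101.7]
tcp_rot: [-3.138, -0.001, -2.854]
contact_force: [-0.7, 0.1, -0.3]
grip_width: 53.9
```

Correct by (+2.3,-1.4) mm and descend to a tip height of 28.

```bash
python3 -m inch '[0.23,-0.14,-1.5,0,0,0,0.17, 0.23,-0.14,-3,0,0,0,0.17, 0.23,-0.14,-4.5,0,0,0,0.17, 0.23,-0.14,-5.5,0,0,0,0.17, 0.23,-0.14,-6,0,0,0,0.17]';python3 -m inch '[0,0,-0.6,0,0,0,0.17, 0,0,-1,0,0,0,0.17, 0,0,-1.3,0,0,0,0.17,0,0,-1.35,0,0,0,0.17,0,0,-1.35,0,0,0,0.17]'
python3 - <<'E'
from plant import bot
import cv2
im=bot.capture("wrist"); cv2.imwrite("pics/w7.png",im[:,:,::-1])
E
```

```text
time: 9.45
tool_pos: [441.1, -247.1, 41.2]
tcp_rot: [-3.138, -0.001, -2.854]
contact_force: [-0.4, 1.2, 0.1]
grip_width: 53.6
time: 9.95
tool_pos: [441.2, -247.2, 27.8]
tcp_rot: [-3.138, -0.001, -2.854]
contact_force: [-0.1, 0.5, -0.6]
grip_width: 53.4
```

View pics/w7.png

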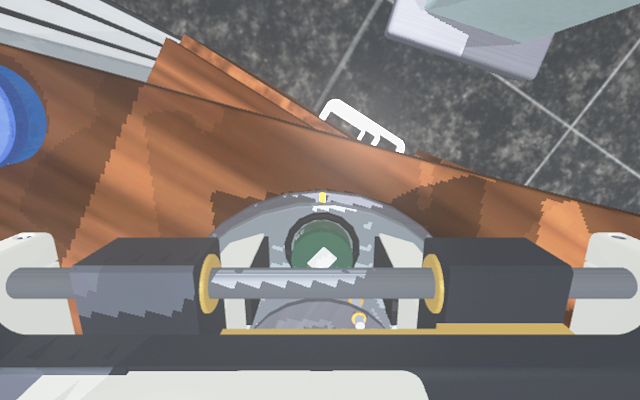

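Green is centred between the fingers at col 322, so I'll close on it.

```bash
python3 -m inch '[0,0,0,0,0,0,-0.2, 0,0,0,0,0,0,-0.3, 0,0,0,0,0,0,-1, 0,0,0,0,0,0,-1, 0,0,0,0,0,0,-1]';python3 -m inch '[0,0,0.3,0,0,0,-1, 0,0,0.8,0,0,0,-1, 0,0,1.5,0,0,0,-1,0,0,2.5,0,0,0,-1,0,0,4,0,0,0,-1]'
```

```text
time: 10.5
tool_pos: [441.3, -247.2, 28.0]
tcp_rot: [-3.138, -0.001, -2.854]
contact_force: [-0.2, -0.5, 1.0]
grip_width: 29.0
time: 11.0
tool_pos: [441.0, -247.0, 68.6]
tcp_rot: [-3.138, -0.001, -2.854]
contact_force: [-0.3, -0.2, 0.6]
grip_width: 29.3
```

```bash
python3 -m inch '[0,0,2,0,0,0,-1, 0,0,4,0,0,0,-1, 0,0,6,0,0,0,-1,0,0,7.5,0,0,0,-1,0,0,8,0,0,0,-1]'
python3 - <<'E'
from plant import bot
import cv2
im=bot.capture("wrist"); cv2.imwrite("pics/w8.png",im[:,:,::-1])
a=bot.capture("scene");cv2.imwrite("pics/s8.png",cv2.resize(a[180:300,350:490,::-1],None,fx=5,fy=5,interpolation=2))
print(bot.get_obs()['tool_pos'],bot.get_obs()['joint_positions'],bot.get_obs()['grip_width'])
E
```

```text
time: 11.5
tool_pos: [441.8, -247.6, 151.0]
tcp_rot: [-3.135, 0.001, -2.854]
contact_force: [-0.6, 0.5, 0.2]
grip_width: 29.5
[ 441.33282068 -247.23283067  149.6224676 ] [-0.66041638  0.3836228   1.69300667 -0.0032959   1.06117142 -2.51694422] 29.16731342396137
```

View pics/w8.png

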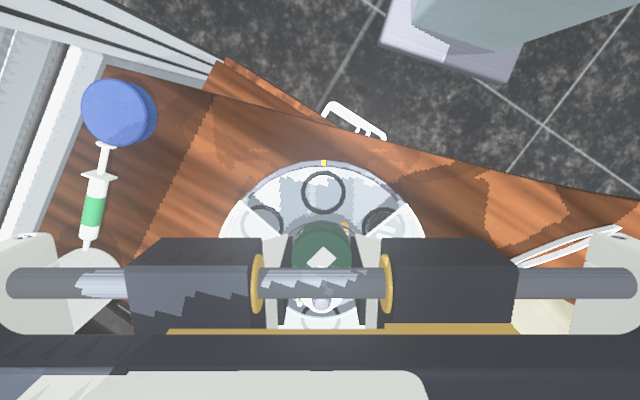

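View pics/s8.png

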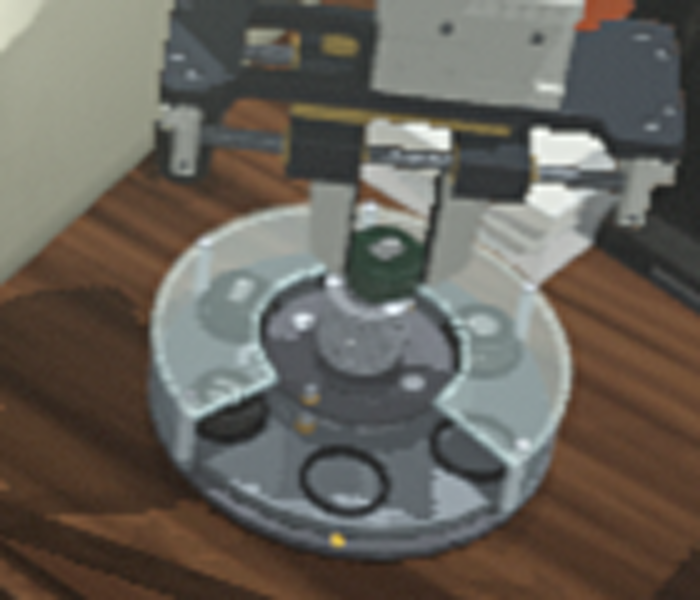

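Green is held level, the seat is empty and the others are undisturbed. Carrying it to above well 2.

```bash
python3 -m inch '[0,3.5,0,0,0,-2,-1, 0,8,0,0,0,-6,-1, 0,12.5,0,0,0,-10,-1, 0,17,0,0,0,-14,-1, 0,21.5,0,0,0,-18.5,-1]';python3 -m inch '[-0.3,4.5,0,0,0,0,-1, -0.6,9,0,0,0,0,-1, -1,13.5,0,0,0,0,-1,-1.4,18,0,0,0,0,-1,-1.4,20.5,0,0,0,0,-1]'; python3 -m inch '[0,1,-1,0,0,0,-1, 0,2.3,-2,0,0,0,-1, 0,2.3,-3.5,0,0,0,-1,0,2.3,-5,0,0,0,-1,0,2.3,-5,0,0,0,-1]'
python3 - <<'E'
from plant import bot
import cv2,numpy as np
print(bot.get_obs()['tool_pos'],bot.get_obs()['tcp_rot'])
c=bot.calibration("wrist");im=bot.capture("wrist"); cv2.imwrite("pics/w9.png",im[:,:,::-1]); np.save("w9.npy",c,allow_pickle=True)
from h import *
E
```

```text
time: 12.1
tool_pos: [440.5, -30.5, 148.8]
tcp_rot: [-3.137, -0.002, 3.102]
contact_force: [0.6, -0.7, -0.1]
grip_width: 29.0
time: 12.6
tool_pos: [425.0, 177.2, 148.1]
tcp_rot: [-3.137, -0.003, 3.105]
contact_force: [-0.3, 0.1, -1.3]
grip_width: 29.1
time: 13.1
tool_pos: [423.4, 199.0, 95.4]
tcp_rot: [-3.135, -0.009, 3.103]
contact_force: [-0.0, 0.8, -0.4]
grip_width: 29.0
[423.3608114  198.98173671  95.37444077] [-3.1353052  -0.00887811  3.10341304]
```

View pics/w9.png

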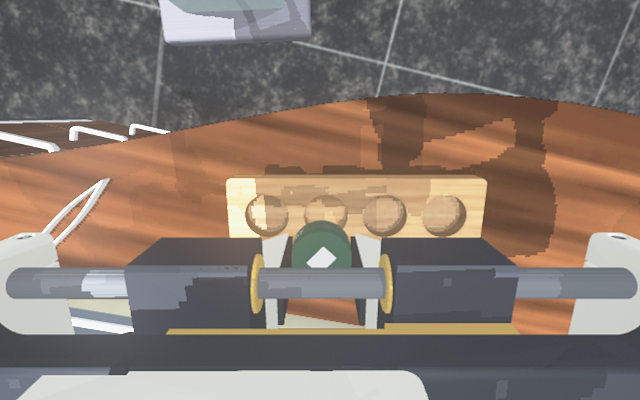

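```bash
python3 - <<'E'
from h import *
c=np.load("w9.npy",allow_pickle=True).item()
for p in [(267,215),(326,215),(384,215),(443,215)]: print(back(c,p,17).round(1))
for p in [(227,180),(487,180)]: print(back(c,p,17).round(1))
print(back(c,(321,260),95-9+0+17).round(1))
from plant import bot
print(bot.get_obs()['tool_pos'],bot.get_obs()['tcp_rot'])
E
```

```text
[426.1 157.9  17. ]
[427.7 201.8  17. ]
[429.2 244.9  17. ]
[430.8 288.6  17. ]
[398.6 130.9  17. ]
[405.5 318.8  17. ]
[424.6 198.9 103. ]
[424.11533654 199.22771224  96.54937875] [-3.13595494 -0.00705305  3.10340033]
```

```bash
python3 -m inch '[0.35,0.14,-1.5,0,0,0,-1, 0.35,0.14,-3,0,0,0,-1, 0.35,0.14,-4.5,0,0,0,-1,0.35,0.14,-5.7,0,0,0,-1,0.35,0.14,-6,0,0,0,-1]'
python3 - <<'E'
from plant import bot
import cv2,numpy as np
print(bot.get_obs()['tool_pos'],bot.get_obs()['tcp_rot'])
c=bot.calibration("wrist");im=bot.capture("wrist"); cv2.imwrite("pics/w10.png",im[:,:,::-1]); np.save("w10.npy",c,allow_pickle=True)
a=bot.capture("scene");cv2.imwrite("pics/s10.png",cv2.resize(a[170:260,190:300,::-1],None,fx=6,fy=6,interpolation=2))
E
```

```text
time: 13.65
tool_pos: [427.3, 200.0, 35.8]
tcp_rot: [-3.135, -0.009, 3.102]
contact_force: [-0.4, 0.0, -0.3]
grip_width: 29.4
[427.34210899 199.95772452  35.80259604] [-3.13534274 -0.00862633  3.10232383]
```

View pics/w10.png

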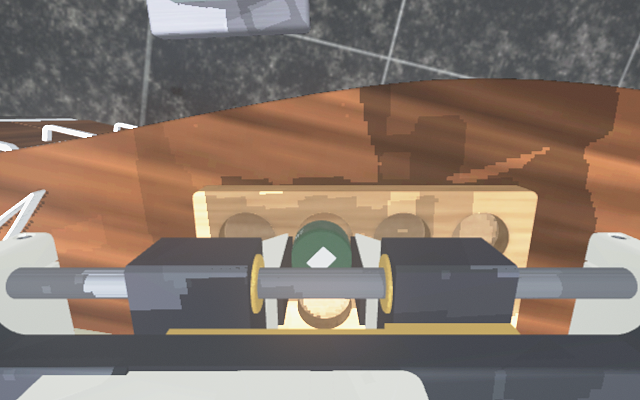

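View pics/s10.png

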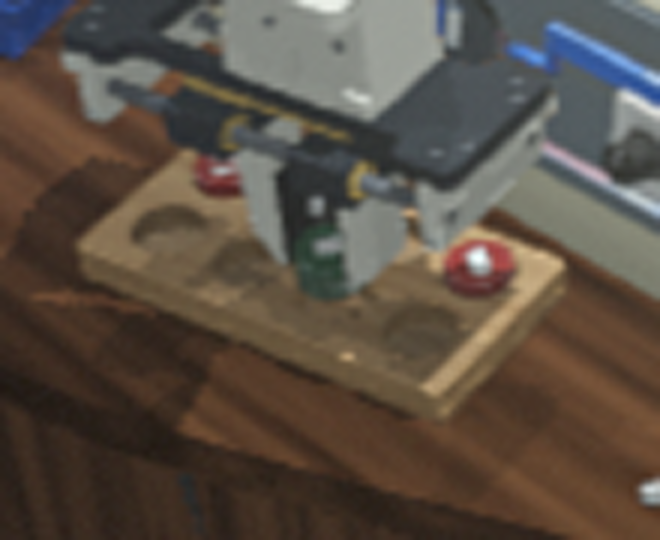

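```bash
python3 - <<'E'
from h import *
c=np.load("w10.npy",allow_pickle=True).item()
print(proj(c,np.array([[427.3,200,17],[427.3,200,44.8]])))
for p in [(245,231),(324,231),(403,231),(482,231)]: print(back(c,p,17).round(1))
for p in [(193,191),(538,191)]: print(back(c,p,17).round(1))
E
```

```text
[[321.50394945 238.22784725]
 [321.14330314 258.68306836]]
[421.4 156.9  17. ]
[423.  201.6  17. ]
[424.6 246.1  17. ]
[426.3 290.4  17. ]
[397.2 130.6  17. ]
[404.2 318.9  17. ]
```

```bash
python3 -m inch '[0,0.1,-0.3,0,0,0,-1, 0,0.1,-0.6,0,0,0,-1, 0,0.1,-0.9,0,0,0,-1,0,0.1,-1.15,0,0,0,-1,0,0.1,-1.15,0,0,0,-1]'
```

```text
time: 14.25
tool_pos: [427.5, 201.2, 24.8]
tcp_rot: [-3.136, -0.008, 3.103]
contact_force: [0.7, 0.1, -0.1]
grip_width: 29.2
```

```bash
python3 -m inch '[0,0,-0.2,0,0,0,-1, 0,0,-0.35,0,0,0,-1, 0,0,-0.5,0,0,0,-1,0,0,-0.6,0,0,0,-1,0,0,-0.6,0,0,0,-1]'
```

```text
time: 14.75
tool_pos: [427.5, 201.2, 18.7]
tcp_rot: [-3.136, -0.008, 3.103]
contact_force: [-0.2, -0.3, -0.2]
grip_width: 29.1
```

The underside is about 6 mm into the well with no contact force. Releasing and rising.

```bash
python3 -m inch '[0,0,0,0,0,0,-0.2, 0,0,0,0,0,0,-0.1, 0,0,0,0,0,0,0, 0,0,0,0,0,0,0.1,0,0,0,0,0,0,0.1]';python3 -m inch '[0,0,0.8,0,0,0,0.1, 0,0,2,0,0,0,0.1, 0,0,4,0,0,0,0.1, 0,0,7,0,0,0,0.1,-2,0,10,0,0,0,0.1]';python3 -m inch '[0,0,3,0,0,0,0.1, 2,0,6,0,0,0,0.1, 4,0,8,0,0,0,0.1, 4,0,8,0,0,0,0.1,4,0,8,0,0,0,0.1]'
python3 - <<'E'
from plant import bot
import cv2,numpy as np
print(bot.get_obs()['tool_pos'],bot.get_obs()['tcp_rot'])
c=bot.calibration("wrist");im=bot.capture("wrist"); cv2.imwrite("pics/w11.png",im[:,:,::-1]); np.save("w11.npy",c,allow_pickle=True)
a=bot.capture("scene");cv2.imwrite("pics/s11.png",cv2.resize(a[160:300,190:480,::-1],None,fx=2.7,fy=2.7,interpolation=2))
E
```

```text
time: 15.25
tool_pos: [427.5, 201.2, 18.7]
tcp_rot: [-3.136, -0.008, 3.103]
contact_force: [-0.3, -0.1, 0.5]
grip_width: 50.1
time: 15.75
tool_pos: [409.1, 201.3, 120.3]
tcp_rot: [-3.136, -0.006, 3.102]
contact_force: [1.0, 0.1, 0.5]
grip_width: 50.8
time: 16.25
tool_pos: [448.6, 201.1, 200.3]
tcp_rot: [-3.136, -0.006, 3.102]
contact_force: [-0.9, 0.7, 0.5]
grip_width: 50.6
[448.57560636 201.08657641 200.25188182] [-3.13609965 -0.00633744  3.10150384]
```

View pics/w11.png

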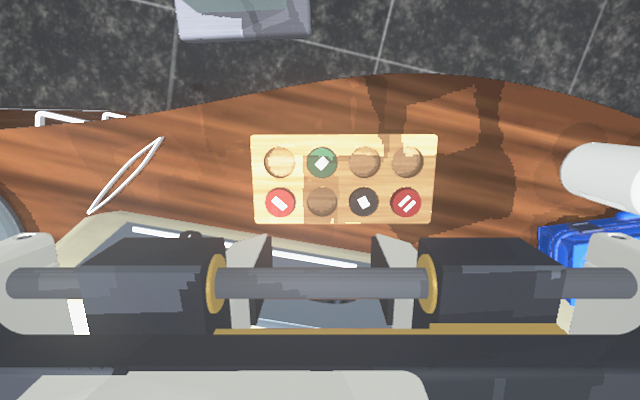

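View pics/s11.png

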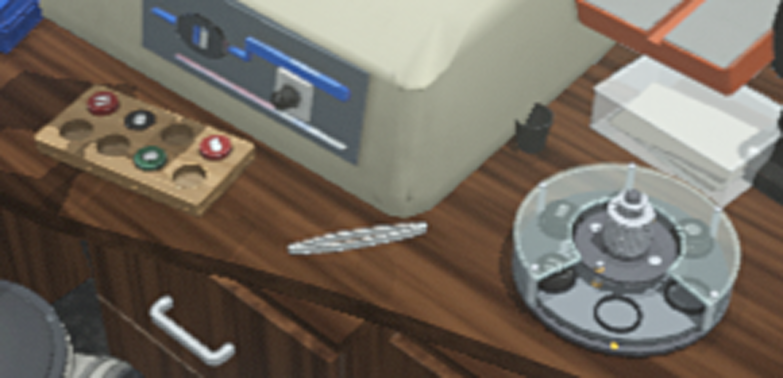

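```bash
python3 - <<'E'
import cv2
a=cv2.imread("pics/w11.png"); cv2.imwrite("pics/c5.png",cv2.resize(a[125:230,240:445],None,fx=3.8,fy=3.8,interpolation=2))
from h import *
c=np.load("w11.npy",allow_pickle=True).item()
for u,v,z in [(322,162.5,22),(280,203,23),(363,203,18),(406,203,23)]: print(back(c,(u,v),z).round(1))
E
```

```text
[427.9 201.6  22. ]
[468.5 156.   23. ]
[473.2 243.3  18. ]
[473.5 287.5  23. ]
```

View pics/c5.png

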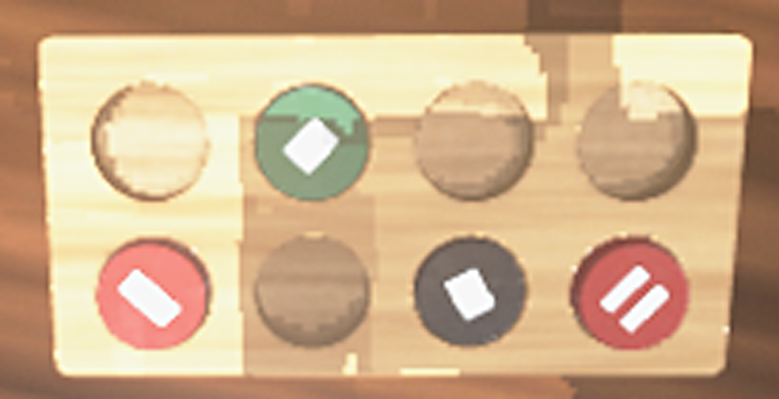

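Green stands flush and face up in well 2, with its white mark visible. The back row is untouched, the collar is home, and nothing is touching the arm.

```bash
python3 - <<'E'
from plant import bot
o=bot.get_obs(); print(o['time'],o['contact_force'],o['grip_width']); print(bot.close_job())
E
```

```text
16.35 [ 0.60256809  0.72589066 -0.45577163] 50.25784848359408
the job is handed in; nothing more can be done
None
```

The green specimen now stands face up in front-row well 2 of the rack, and the job was handed in at 16.35 s.

- **Carousel:** I pulled the collar up about 9 mm, turned the plate +60° and lowered it home. Afterwards the scene picture showed the collar and flange at the same height as at the start.
- **Specimen:** I took green out through the window and lowered it into well 2 without any contact force. The last wrist picture put it at (427.9, 201.6) mm, against the well's measured (427.6, 201) mm, flush and face up.
- **Other specimens:** The rack's back row measured within about 3 mm of its first readings, and the black specimens were still in their carousel seats.
- **Arm:** It was clear of everything at the end, with contact force under 1 N.

**Disagreements:** the camera estimates of position differed by 1–3 mm. The scene camera, on hand-picked pixels, was off by up to 8 mm, so I did not use it for positions. Some moves ended 1–4 mm off, which I corrected before each grasp and before placing. No checks failed.

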